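# Hold a gate-hinge leaf in line for its pin

### The arm

A 7-joint arm with a two-finger parallel gripper is mounted at the origin on the work surface. World frame = base frame: x ahead of the robot, y to its left, z up, the work surface at z = 0. Lengths are in m, angles in rad, forces in N, time in s.
With the tool pointing down it reaches from about 0.35 to 0.9 m from the base axis. Payload 7.2 kg.
Tool frame: the origin (TCP) lies on the front face of the gripper's body, between the roots of the fingers; the fingertips stand 80 mm ahead of it and the grasp point (between the pads) lies 61 mm ahead of it (manip.tip_reach is the distance from the TCP to the fingertips, in m); z points along the fingers, y is the line along which they close (so a half turn about z gives the same grasp; the last joint's range is limited). The gripper opens to 88 mm and grips with 3 to 60 N. Pads are 20 mm wide; open, the fingers measure 115 mm over their backs; the gripper's body (75 mm by 178 mm) begins 61 mm behind the grasp point.
Start: joints at [-1.299, 0.411, -0.013, 1.596, 0.006, 1.134, -0.082], TCP at [0.208, 0.589, 0.303] pointing down, gripper open.
Joint ranges: [-2.95, 2.95], [-0.29, 1.99], [-1.47, 1.44], [0.14, 2.54], [-1.03, 4.17], [0.13, 1.85], [-2.86, 2.86]. Speed limits (rad/s): [2.39, 2.39, 3.01, 3.01, 3.14, 3.14, 3.14].

### API

Orientations are given as a rotation vector (axis times angle).
In Python, from rig import manip gives the robot as it stands.
- The arm moves only by the tool jog_arm, never from a script. Its argument "commands" is a list of rows, each a list of 6 numbers: the shift along the tool's x, y, z normalised to -1 to 1, where 1 is 0.1 m, then the turn, a rotation vector about the tool's x, y, z normalised to -1 to 1, where 1 is pi rad. A call has 1 to 12 rows; each row shifts and turns the commanded pose from where the row before left it, along the tool's axes as they then stand; what a row does not reach is not made up. A row lasts 1/8 s, in which the tool goes at most 62.5 mm and 10.7 degrees, less where a joint would pass 70% of its speed; a pose out of reach is approached as far as the arm can. A call with a number of a shift or a turn outside -1 to 1 is refused whole. A call with a gripper value outside its range is refused whole. "claw" is the opening, from 0 (shut) to 1 (fully open), set as the call begins (left out, the last holds). The fingers move at their own pace and stop on an object; "force" is the grip in N (left out, the last holds). Time passes only in rows, so rows that do not move let the fingers close. It gives the time, the measured TCP pose, the force, the opening and the grip force at its end, in the units of the state.
- manip.state(): the state, without advancing time (a new reading comes with each control period).
- manip.snapshot(name): name is "scene" or "top" or "wrist"; returns (picture, depth): 480x640x3 uint8, red, green, blue; 480x640 float32, m along the optical axis (not along the pixel's ray), 0 where there is no reading.
- manip.camera_params(name): a dict with "mtx" (3x3 intrinsics, pixels), "k1" (the pictures are not rectified: a ray, as slopes to the right and down, at radius r is drawn at 1 + k1 r^2 times it, then the intrinsics apply), "R" (3x3) and "t" (3): a world point X has camera coordinates R X + t; the wrist camera has in their place "T_tool_cam" (4x4, takes a point from camera to tool coordinates, whose origin is the TCP and whose axes are the flange's). Camera axes: x right, y down, z forward; pixel columns grow to the right and rows downward; lengths in m; the calibration is good to about 2 mm. A picture is of the moment at which its call begins: read the wrist's pose just before it. camera_params takes no time and is no camera call.
- manip.finish_job(): hands the job in; it is judged then, once.
Trained networks look in the newest picture that a camera, given by its name, has taken for a name from the list of things; names that differ only in an ending like _2 or _b are one class to them, and where a whole thing is asked for, a point or a joint stands for the part that bears it (a point fixed in the world has none). Each returns a list of dicts, best first, with "score" (0 to 1); they miss things now and then, are a little off and sometimes report something else, mostly with a low value. They report only what shows in the picture. A call takes as long as a camera call. They do not tell look-alikes from the thing itself.
- manip.trace(camera, name): "mask" (480x640 bool, what is visible of it) and "uv" ([column, row] in pixels, amid what is visible of it).
The state is a dict: "t": time; "joint_positions": joint angles; "dq": joint speeds; "tau": joint torques, N m; "eef_pos": TCP position; "tool_rot": TCP orientation; "force": force on the tool from outside, world axes, zero at the start; "ft_torque": the same for the moment, N m; "opening": opening from 0.0 (shut) to 1.0 (fully open); "finger_force": force on a finger pad.
Only numpy, scipy, OpenCV 4.12 (cv2) and the standard library are available. Lean on these libraries where they do the work, as an engineer would, in place of code of your own. Each camera call takes 0.05 s, during which the arm holds its last target. There are 200 camera calls.

### The job

On the hinge jig, draw the hinge pin back by its black knob until the front edge of its blue carriage stands at the red mark, so that the pin is out of the gap but its tip still sits in the first knuckle. Then pick the loose hinge leaf off its steel block, lower its knuckle between the two knuckles of the clamped jamb leaf down into the vee, and finish while holding it there: plate level, opposite the jamb leaf, knuckle bearing in the vee so that all three holes line up for the pin. Do not let go of it, and leave the other tools on the bench where they are.

Things in the scene. Friction and masses are not known exactly. Their poses are not given: they have to be found in the camera images.
- jig: hinge jig fixed to the bench: aluminium base 177 x 240 x 20 mm (jig x -42 to 135, y -50 to 190) with a steel jamb block. Origin: at bench height under the middle of the hinge axis; own x points from the open side, where the loose leaf belongs, to the clamped jamb leaf; own y runs along the hinge axis to the pin slide; z up
- seat (a point): middle of the gap between the jamb knuckles, on the hinge axis, 85 mm above the bench; axes as the jig's. Here the hole centre of the loose leaf's knuckle must come, with the leaf's axes along the jig's
- vee (a point): bottom line of the jamb block's 90 degree vee, 14 mm under the seat. Its 45 degree faces touch a 20 mm barrel lying on the hinge axis. The vee runs over jig y -40 to 38 mm. Its lip on the open side ends at jig x -20 mm and is 80 mm high (5 mm below the axis); outside it only the 20 mm base lies below
- jamb_leaf (a point): top middle of the jamb leaf: yellow-plated plate 70 mm wide, 8 mm thick, clamped at the +x side with its underside level with the axis. Its two knuckles (20 mm outside, 13 mm hole) fill jig y -35 to -17 and 17 to 35 mm: a gap of 34 mm, rims chamfered 2 mm there. A toggle clamp with red handle, 120 mm high, holds it, covering jig x 43 to 202 mm
- pin (a joint): travel of the 10 mm hinge pin on its slide, m. 0: home through all knuckle places; grows as it is drawn back along jig +y, stop at 0.085. At 0.052 the tip leaves the gap into the first knuckle, at 0.070 it leaves that knuckle; 0.061 puts the front edge of the blue carriage on the red mark. Stays where left; friction about 4 N plus 8 N per m/s
- mark (a point): red line painted across the jig's base on both sides of the pin's rail, at jig y 103 mm, 20 mm above the bench; the front edge of the 42 x 44 mm blue carriage (its edge nearest the hinge) belongs above it, which is 22 mm less in jig y than the knob's centre
- pin_knob (a point): middle of the black upright knob on the pin's carriage, 24 mm in diameter, from 97 to 138 mm above the bench; this point is 120 mm above the bench, straight above the hinge axis, at jig y = 64 mm + pin travel. Under the knob is a tower 26 x 34 mm with its top at 97 mm
- leaf: loose yellow-plated hinge leaf, 0.2 to 0.35 kg: plate with one knuckle, a barrel 20 mm outside, 30 mm long, 13 mm hole. Origin: hole centre; y along the hole, x from plate to knuckle, z up. Plate: x -70 to -13, y -29 to 29, z 0 to 8 mm, joined to the barrel by a 30 mm wide neck; barrel hangs 10 mm lower. Starts level on the rest block. Balance point near x -33 mm
- rest_block: loose steel setting block with rows of holes, 76 (own x) x 25 (own y) x 51 mm high, about 0.66 kg; origin under its centre. The leaf starts lying on it, knuckle beyond the +x end, plate overhanging about 16 mm each side
- spare_block: steel setting block with rows of holes, 76 x 51 x 25 mm, lying flat with nothing on it; origin under its centre. Bystander
- tape: roll of blue tape lying flat, 90 mm across, 24 mm high; origin under its centre. Bystander
- tube_offcut: short ring of bright steel tube standing on end, 48 mm across, 30 mm high; origin under its centre. Bystander
- screwdriver: screwdriver with black handle, 210 mm long, lying along its own x; origin on the bench at mid length. Bystander
- wrench: steel spanner, 180 mm long, 8 mm thick, lying flat along its own x; origin on the bench at mid length. Bystander
- fitting: brass hose fitting standing on end, 28 mm across, 44 mm high; origin under its centre. Bystander
Not all that is in view belongs to the job. Leave any purple look-alike of the rest_block alone.

How it is judged:
On the way:
1. the pin is drawn back to the mark: out of the gap, tip still in the first knuckle (value of joint pin between 0.052 and 0.07 m), for 0.3 s.
At the end, for the whole second after the job is handed in: Still gripped (over 5 N) and at rest: leaf hole within 2.5 mm of the hinge axis across and in height, within 3.5 mm of the gap's middle along it, parallel within 4 degrees, plate level within 5 degrees, bearing in the jig with over 0.5 N, off its block; pin travel 0.052 to 0.070 m (all of step 1 and x of leaf in the frame of seat between -0.0025 and 0.0025 m and z of leaf in the frame of seat between -0.0025 and 0.0025 m and y of leaf in the frame of seat between -0.0035 and 0.0035 m and angle between the y axis of leaf and the y axis of seat, either way round below 0.07 rad and angle between leaf's own z axis and vertical below 0.09 rad and contact force between leaf and jig above 0.5 N and contact force between the fingers and leaf above 5 N and contact force between leaf and rest_block below 0.1 N and linear speed of leaf below 0.02 m/s); the arm keeps its last pose, push and grip.
It fails at once if one of the other tools on the bench is moved by more than 25 mm (distance of any of spare_block, tape, tube_offcut, screwdriver, wrench, fitting from where it was at the start of the episode above 0.025 m).
It also fails if it takes over 51 s, if anything falls off the work surface, if the arm or the gripper's body presses on something with over 40 N, if the wrist force passes 120 N, or if a joint passes its speed limit or range.

## Working session

There is one attempt and no reset: what is moved stays moved. The work goes in short steps, Python scripts to look and compute and a tool call to move; the robot and the scene stay as the last step left them, time stands still between calls to the robot, and variables do not carry over. Pictures are saved under pics/ and viewed, at most 10 in all, crops included, and the job is handed in when it is done.

Besides the shell and the picture viewer there is one more tool, called after "Call:" by a JSON object that holds its "fn" and its "kwargs", one argument or row to a line. jog_arm: Moves the arm, as the interface text tells. Scaled input: -1 to 1 covers 0.1 m each way for a shift and pi rad each way for a turn. Its arguments: {"type":"object","properties":{"commands":{"type":"array"},"claw":{"type":"number"},"force":{"type":"number"}},"required":["commands"]}

```bash
mkdir -p pics; cat > h.py <<'E'
import numpy as np, cv2
from rig import manip
from scipy.spatial.transform import Rotation as Ro
def snap(n,fn=None):
    s=manip.state(); im,d=manip.snapshot(n)
    if fn: cv2.imwrite('pics/'+fn,im[:,:,::-1])
    return s,im,d
def world(n,uv,d,s=None):
    p=manip.camera_params(n); uv=np.asarray(uv,float).reshape(-1,2)
    M=np.array(p['mtx']); k=p['k1']
    r=cv2.undistortPoints(uv.reshape(-1,1,2),M,np.array([k,0,0,0.])).reshape(-1,2)
    c=np.c_[r,np.ones(len(r))]*np.asarray(d).reshape(-1,1)
    if 'R' in p: return (c-np.array(p['t']))@np.array(p['R'])
    T=np.array(p['T_tool_cam']); q=c@T[:3,:3].T+T[:3,3]
    return q@Ro.from_rotvec(s['tool_rot']).as_matrix().T+s['eef_pos']
def cloud(n,mask,d,s=None):
    v,u=np.nonzero(mask&(d>0)); return world(n,np.c_[u,v],d[v,u],s)
E
python3 - <<'E'
from h import *
print(manip.state())
for n in ['scene','top']:
    s,im,d=snap(n,n+'0.png')
    for k in ['leaf','rest_block','pin_knob','jig','jamb_leaf','pin']:
        for r in manip.trace(n,k)[:3]:
            P=cloud(n,r['mask'],d)
            print(n,k,round(r['score'],2),np.round(r['uv']),r['mask'].sum(),np.round(np.median(P,0),3) if len(P) else None)
E
```

```text
{'t': 0.0, 'joint_positions': array([-1.29920229,  0.41192968, -0.01271964,  1.59702347,  0.00562708,
        1.13425252, -0.0821984 ]), 'dq': array([ 0.00023541,  0.00135678,  0.00089288,  0.00041609,  0.00069304,
       -0.00032541,  0.00037764]), 'tau': array([ 1.00996051e-03, -5.87943149e+01,  6.41959403e-01, -2.91089201e+01,
       -5.38776931e-02,  1.81141030e-02,  1.63131181e-04]), 'eef_pos': array([0.20822126, 0.58891634, 0.30179879]), 'tool_rot': array([-5.31091141e-01, -3.09623834e+00,  2.46835674e-03]), 'force': array([-0.11062843, -0.17609558, -0.42545547]), 'ft_torque': array([-0.05212869, -0.04453409,  0.05320548]), 'finger_force': 0.0, 'opening': 1.0020479877473523}
scene leaf 0.92 [225. 388.] 1331 [ 0.546 -0.374  0.058]
scene rest_block 0.91 [209. 335.] 728 [ 0.432 -0.318  0.049]
scene rest_block 0.74 [136. 320.] 1052 [ 0.292 -0.389  0.039]
scene rest_block 0.72 [208. 370.] 119 [ 0.495 -0.369  0.05 ]
scene pin_knob 0.72 [414. 224.] 530 [0.593 0.16  0.089]
scene jig 0.96 [417. 259.] 6859 [0.639 0.077 0.033]
scene jamb_leaf 0.63 [414. 257.] 6927 [0.639 0.077 0.033]
scene pin 0.84 [412. 228.] 581 [0.592 0.161 0.089]
top leaf 0.94 [482. 199.] 799 [ 0.544 -0.373  0.059]
top rest_block 0.97 [490. 317.] 531 [ 0.285 -0.385  0.05 ]
top rest_block 0.94 [504. 270.] 615 [ 0.39  -0.418  0.05 ]
top rest_block 0.81 [452. 255.] 552 [ 0.421 -0.309  0.05 ]
top pin_knob 0.95 [244. 183.] 530 [0.578 0.156 0.089]
top jig 0.7 [252. 165.] 8252 [0.625 0.14  0.022]
top jamb_leaf 0.76 [255. 166.] 8181 [0.625 0.14  0.022]
top jamb_leaf 0.71 [139. 216.] 254 [0.529 0.417 0.016]
top jamb_leaf 0.59 [402. 216.] 764 [ 0.523 -0.194  0.025]
top pin 0.67 [242. 184.] 481 [0.578 0.156 0.089]
```

View pics/top0.png

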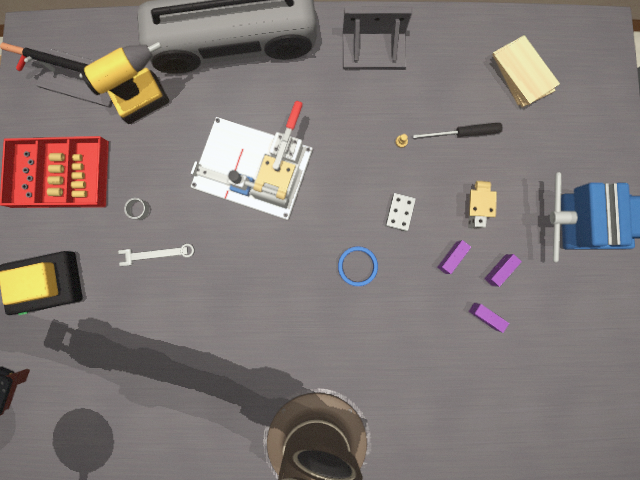

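View pics/scene0.png

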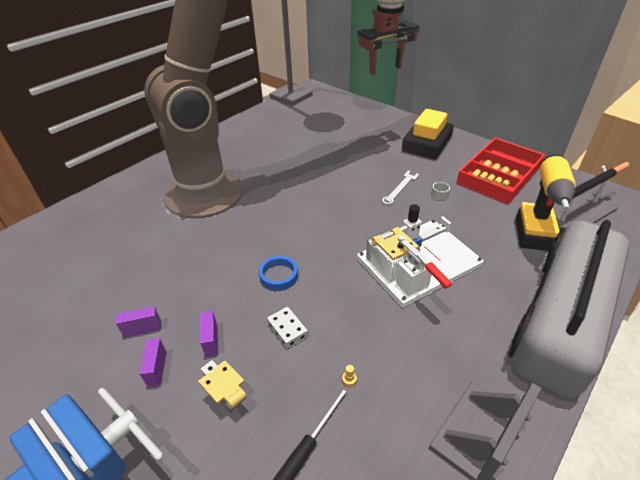

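The top view shows the jig at (252,165), with its slide and black knob to the left at (235,177). The loose leaf sits at (482,199) with its knuckle up, on a steel block peeking out at (480,222). The three purple blocks at (455,257), (504,270) and (490,317) are look-alikes. The yellow leaf on the steel, holed block at (482,199) is the one that fits. The networks' "rest_block" hits are the purple ones, so I ignore them.

```bash
cat >> h.py <<'E'
def jigfit(P,zt=.02,tol=.006):
    Q=P[abs(P[:,2]-zt)<tol]; 
    (c,sz,a)=cv2.minAreaRect(Q[:,:2].astype(np.float32)*1000)
    return np.array(c)/1000,sz,a,len(Q)
E
python3 - <<'E'
from h import *
print({k:np.round(np.array(v),4).tolist() for k,v in manip.camera_params('wrist').items()})
for n in ['top','scene']:
    s,im,d=snap(n)
    for k,z in [('jig',.02),('leaf',.059)]:
        r=manip.trace(n,k)[0]; P=cloud(n,r['mask'],d); print(n,k,jigfit(P,z))
        if k=='jig':
            H=P[(P[:,2]>.13)]; print('high',len(H),np.round(np.median(H,0),3))
            r=manip.trace(n,'pin_knob')[0]; P=cloud(n,r['mask'],d);H=P[P[:,2]>.11]; print('knob',len(H),H.mean(0).round(4),H.max(0).round(3),H.min(0).round(3))
E
```

```text
{'mtx': [[332.0342, 0.0, 314.0802], [0.0, 332.0342, 239.7489], [0.0, 0.0, 1.0]], 'k1': -0.0626, 'T_tool_cam': [[0.0007, -0.9537, -0.3007, 0.0828], [1.0, 0.0009, -0.0003, -0.0004], [0.0005, -0.3007, 0.9537, -0.0829], [0.0, 0.0, 0.0, 1.0]]}
top jig (array([0.62954144, 0.1481338 ]), (239.57485961914062, 178.28530883789062), 71.28817749023438, 4467)
high 89 [0.586 0.166 0.138]
knob 120 [0.5848 0.1647 0.133 ] [0.598 0.177 0.142] [0.576 0.155 0.11 ]
top leaf (array([ 0.54969379, -0.37372888]), (57.65208053588867, 77.66190338134766), 87.06282806396484, 735)
scene jig (array([0.63005585, 0.14935483]), (243.563232421875, 178.6415557861328), 71.1884536743164, 2619)
high 74 [0.588 0.163 0.137]
knob 145 [0.5893 0.163  0.1287] [0.598 0.18  0.14 ] [0.577 0.154 0.11 ]
scene leaf (array([ 0.54779987, -0.37270975]), (59.05927658081055, 80.90315246582031), 86.011474609375, 1242)
```

Call:
{"fn": "jog_arm", "kwargs": {
  "commands": [
    [-0.5,-0.275,0,0,0,0],
    [-0.5,-0.275,0,0,0,0],
    [-0.5,-0.275,0,0,0,0],
    [-0.5,-0.275,0,0,0,0],
    [-0.5,-0.275,0,0,0,0],
    [-0.5,-0.275,0,0,0,0],
    [-0.5,-0.275,0,0,0,0],
    [-0.5,-0.275,0,0,0,0],
    [-0.5,-0.275,0,0,0,0],
    [-0.3,-0.2,0,0,0,0],
    [0,0,0,0,0,0],
    [0,0,0,0,0,0]
  ],
  "claw": 1,
  "force": 20
}}

```text
t: 2.6
eef_pos: [0.5713, 0.1779, 0.3025]
tool_rot: [-0.53, -3.096, -0.001]
force: [-0.7, -0.0, -1.0]
opening: 0.999
finger_force: 0.0
```

```bash
python3 - <<'E'
from h import *
s,im,d=snap('wrist','w1.png'); print(s['t'],s['eef_pos'],s['tool_rot'],s['force'])
R=Ro.from_rotvec(s['tool_rot']).as_matrix(); print(R.round(3), np.degrees(np.arctan2(R[1,1],R[0,1])))
r=manip.trace('wrist','jig')[0]; P=cloud('wrist',r['mask'],d,s); print(jigfit(P))
H=P[P[:,2]>.11]; print(len(H))
r=manip.trace('wrist','pin_knob')[0]; P=cloud('wrist',r['mask'],d,s);H=P[P[:,2]>.13]; print('knob',r['score'],len(H),H.mean(0).round(4),H.max(0).round(3),H.min(0).round(3))
E
```

```text
2.6 [0.57126228 0.17788215 0.30251795] [-5.30246658e-01 -3.09584820e+00 -7.81257152e-04] [-0.66079405 -0.02898842 -0.95842962]
[[-0.943  0.333 -0.001]
 [ 0.333  0.943  0.001]
 [ 0.001  0.    -1.   ]] 70.56174185862943
(array([0.62786292, 0.14988866]), (239.54974365234375, 177.8661346435547), 71.31289672851562, 14861)
2286
knob 0.61 706 [0.5835 0.1692 0.1382] [0.597 0.18  0.142] [0.573 0.157 0.13 ]
```

View pics/w1.png

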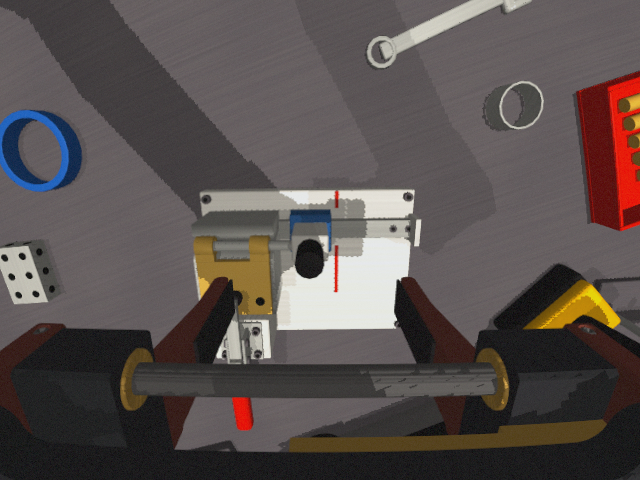

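The wrist view shows the jig squarely: black knob at (309,258), blue carriage at columns 290–331, red mark at column 336, jamb leaf at (232,275). I measure the carriage edge and the mark in jig coordinates.

```bash
cat >> h.py <<'E'
TH=np.radians(71.3); YD=np.array([np.cos(TH),np.sin(TH)]); XD=np.array([YD[1],-YD[0]])
def tojig(P,O): q=P[:,:2]-O; return np.c_[q@XD,q@YD,P[:,2]]
E
python3 - <<'E'
from h import *
O=np.array([.5615,.0985])
s,im,d=snap('wrist'); r=manip.trace('wrist','jig')[0]; m=r['mask']
R,G,B=[im[:,:,i].astype(int) for i in range(3)]
blue=(B>R+60)&(B>G+20); red=(R>150)&(G<90)
v,u=np.mgrid[:480,:640]; box=(u>180)&(u<430)&(v>180)&(v<300)
for nm,c in [('blue',blue),('red',red),('knob',(R<50)&(G<50)&(B<50))]:
    J=tojig(cloud('wrist',c&box,d,s),O)
    if nm=='knob': J=J[J[:,2]>.13]
    print(nm,len(J),(np.percentile(J,[1,5,50,95,99],axis=0)*1000).round(1).tolist())
Y=(R>120)&(B<90)&(G>80)&box
J=tojig(cloud('wrist',Y,d,s),O); print('yellow',len(J),(np.percentile(J,[1,5,50,95,99],axis=0)*1000).round(1).tolist())
p=J[abs(J[:,0])<8]
h,e=np.histogram(p[:,1]*1000,np.arange(-44,46,2)); print(list(zip(e[:-1],h)))
E
```

```text
blue 213 [[-20.4, 53.2, 47.1], [-19.5, 53.5, 47.6], [-13.9, 70.2, 48.8], [12.2, 94.2, 50.0], [17.0, 94.2, 50.6]]
red 123 [[-39.7, 101.3, 19.7], [-37.6, 101.3, 20.2], [52.4, 102.7, 21.2], [77.4, 104.1, 22.5], [80.5, 104.1, 22.5]]
knob 1040 [[-27.0, 33.5, 131.0], [-26.5, 34.4, 135.2], [-7.8, 73.6, 139.2], [7.2, 122.9, 241.1], [9.7, 124.1, 244.7]]
yellow 2808 [[-7.4, -33.9, 91.0], [-5.0, -32.0, 92.6], [21.6, 9.0, 93.9], [46.6, 32.6, 95.5], [51.6, 34.4, 96.3]]
[(np.int64(-44), np.int64(0)), (np.int64(-42), np.int64(0)), (np.int64(-40), np.int64(1)), (np.int64(-38), np.int64(0)), (np.int64(-36), np.int64(21)), (np.int64(-34), np.int64(115)), (np.int64(-32), np.int64(113)), (np.int64(-30), np.int64(109)), (np.int64(-28), np.int64(104)), (np.int64(-26), np.int64(93)), (np.int64(-24), np.int64(89)), (np.int64(-22), np.int64(89)), (np.int64(-20), np.int64(77)), (np.int64(-18), np.int64(47)), (np.int64(-16), np.int64(31)), (np.int64(-14), np.int64(30)), (np.int64(-12), np.int64(33)), (np.int64(-10), np.int64(31)), (np.int64(-8), np.int64(30)), (np.int64(-6), np.int64(36)), (np.int64(-4), np.int64(37)), (np.int64(-2), np.int64(43)), (np.int64(0), np.int64(55)), (np.int64(2), np.int64(57)), (np.int64(4), np.int64(67)), (np.int64(6), np.int64(61)), (np.int64(8), np.int64(65)), (np.int64(10), np.int64(69)), (np.int64(12), np.int64(75)), (np.int64(14), np.int64(83)), (np.int64(16), np.int64(95)), (np.int64(18), np.int64(135)), (np.int64(20), np.int64(123)), (np.int64(22), np.int64(121)), (np.int64(24), np.int64(119)), (np.int64(26), np.int64(121)), (np.int64(28), np.int64(124)), (np.int64(30), np.int64(124)), (np.int64(32), np.int64(125)), (np.int64(34), np.int64(40)), (np.int64(36), np.int64(0)), (np.int64(38), np.int64(0)), (np.int64(40), np.int64(0)), (np.int64(42), np.int64(0))]
```

Everything is consistent: mark at 103 and knuckles at ±35. The carriage front stands at 52.6 mm, so travel is about 10.5 mm and I need to draw another 50.5 mm. Going down on the knob.

Call:
{"fn": "jog_arm", "kwargs": {
  "commands": [
    [-0.162,-0.038,0.3,0,0,-0.004],
    [0,0,0.45,0,0,0],
    [0,0,0.3,0,0,0],
    [0,0,0.145,0,0,0],
    [0,0,0,0,0,0],
    [0,0,0,0,0,0]
  ]
}}

```text
t: 3.6
eef_pos: [0.5864, 0.1685, 0.1845]
tool_rot: [0.511, 3.098, 0.002]
force: [0.4, 0.4, -0.1]
opening: 1.001
finger_force: 0.0
```

Call:
{"fn": "jog_arm", "kwargs": {
  "commands": [
    [0,0,0,0,0,0],
    [0,0,0,0,0,0],
    [0,0,0,0,0,0],
    [0,0,0,0,0,0],
    [0,0,0,0,0,0],
    [0,0,0,0,0,0]
  ],
  "claw": 0,
  "force": 20
}}

```text
t: 4.35
eef_pos: [0.5857, 0.1681, 0.1831]
tool_rot: [-0.512, -3.099, 0.0]
force: [1.0, 1.5, 0.1]
opening: 0.361
finger_force: 0.0
```

Call:
{"fn": "jog_arm", "kwargs": {
  "commands": [
    [0,0,0,0,0,0],
    [0,0,0,0,0,0],
    [0,0,0,0,0,0],
    [0,0,0,0,0,0]
  ]
}}

```text
t: 4.85
eef_pos: [0.5858, 0.1682, 0.1831]
tool_rot: [0.512, 3.1, 0.0]
force: [0.5, 0.7, -0.2]
opening: 0.271
finger_force: 20.0
```

Call:
{"fn": "jog_arm", "kwargs": {
  "commands": [
    [0,0.07,0,0,0,0],
    [0,0.11,0,0,0,0],
    [0,0.11,0,0,0,0],
    [0,0.11,0,0,0,0],
    [0,0.08,0,0,0,0],
    [0,0.03,0,0,0,0],
    [0,0,0,0,0,0],
    [0,0,0,0,0,0],
    [0,0,0,0,0,0]
  ]
}}

```text
t: 5.98
eef_pos: [0.6023, 0.2171, 0.1832]
tool_rot: [0.511, 3.099, 0.002]
force: [1.6, 1.3, -3.3]
opening: 0.268
finger_force: 20.0
```

```bash
python3 - <<'E'
from h import *
O=np.array([.5615,.0985])
s,im,d=snap('wrist','w2.png'); print(tojig(np.array([s['eef_pos']]),O))
R,G,B=[im[:,:,i].astype(int) for i in range(3)]
for n,c in [('blue',(B>R+60)&(B>G+20)),('red',(R>150)&(G<90))]:
    J=tojig(cloud('wrist',c,d,s),O); J=J[(abs(J[:,0])<60)&(J[:,1]>30)&(J[:,1]<160)&(J[:,2]<.06)]
    print(n,len(J),(np.percentile(J,[1,5,50,95,99],axis=0)*1000).round(1).tolist() if len(J) else 0)
E
```

```text
[[0.00063518 0.12545617 0.18316042]]
blue 0 0
red 0 0
```

Call:
{"fn": "jog_arm", "kwargs": {
  "commands": [
    [0,0,0,0,0,0],
    [0,0,0,0,0,0],
    [0,0,0,0,0,0],
    [0,0,0,0,0,0],
    [0,0,-0.4,0,0,0],
    [0,0,-0.6,0,0,0],
    [0,0,-0.5,0,0,0],
    [0,0,0,0,0,0],
    [0,0,0,0,0,0]
  ],
  "claw": 1
}}

```text
t: 7.15
eef_pos: [0.6018, 0.2163, 0.3326]
tool_rot: [-0.511, -3.099, 0.0]
force: [-0.8, 0.0, -1.0]
opening: 1.001
finger_force: 0.0
```

```bash
python3 - <<'E'
from h import *
O=np.array([.5615,.0985])
s,im,d=snap('wrist'); print(s['t'],s['eef_pos'],s['force'],s['opening'])
R,G,B=[im[:,:,i].astype(int) for i in range(3)]
for n,c in [('blue',(B>R+60)&(B>G+20)),('red',(R>150)&(G<90))]:
    J=tojig(cloud('wrist',c,d,s),O); J=J[(abs(J[:,0])<60)&(J[:,1]>30)&(J[:,1]<160)&(J[:,2]<.06)]
    print(n,len(J),(np.percentile(J,[1,5,50,95,99],axis=0)*1000).round(1).tolist() if len(J) else 0)
r=manip.trace('wrist','jig')[0]; print(jigfit(cloud('wrist',r['mask'],d,s)))
E
```

```text
7.15 [0.60175775 0.216314   0.33261898] [-0.80089853  0.01849917 -1.016093  ] 1.0013925559511043
blue 0 0
red 0 0
(array([0.6273587 , 0.15021452]), (238.24728393554688, 176.7512969970703), 71.32893371582031, 13951)
```

Call:
{"fn": "jog_arm", "kwargs": {
  "commands": [
    [-0.122,-0.521,0,0,0,0],
    [-0.122,-0.521,0,0,0,0],
    [-0.122,-0.521,0,0,0,0],
    [-0.122,-0.521,0,0,0,0],
    [-0.122,-0.521,0,0,0,0],
    [-0.122,-0.521,0,0,0,0],
    [-0.122,-0.521,0,0,0,0],
    [-0.122,-0.521,0,0,0,0],
    [-0.122,-0.521,0,0,0,0],
    [-0.122,-0.521,0,0,0,0],
    [-0.122,-0.521,0.2,0,0,-0.042],
    [0,0,0.2,0,0,-0.042]
  ]
}}

```text
t: 8.75
eef_pos: [0.5421, -0.3746, 0.2908]
tool_rot: [-0.104, -3.137, 0.003]
force: [0.0, 1.4, 0.3]
opening: 0.998
finger_force: 0.0
```

Call:
{"fn": "jog_arm", "kwargs": {
  "commands": [
    [0,0,0,0,0,0],
    [0,0,0,0,0,0],
    [0,0,0,0,0,0]
  ]
}}

```text
t: 9.12
eef_pos: [0.5457, -0.3687, 0.294]
tool_rot: [0.1, 3.139, -0.0]
force: [-0.9, 0.1, 0.3]
opening: 1.002
finger_force: 0.0
```

```bash
python3 - <<'E'
from h import *
s,im,d=snap('wrist','w3.png'); print(s['t'],s['eef_pos'],s['tool_rot'])
R=Ro.from_rotvec(s['tool_rot']).as_matrix(); print(np.degrees(np.arctan2(R[1,1],R[0,1])))
r=manip.trace('wrist','leaf')[0]; P=cloud('wrist',r['mask'],d,s); print(r['score'],jigfit(P,.06,.015),np.median(P,0))
np.save('leafP.npy',P)
s,im,d=snap('top','t2.png'); O=np.array([.563,.0975])
R,G,B=[im[:,:,i].astype(int) for i in range(3)]
for n,c in [('blue',(B>R+60)&(B>G+20)),('red',(R>150)&(G<90))]:
    J=tojig(cloud('top',c,d,s),O); J=J[(abs(J[:,0])<60)&(J[:,1]>30)&(J[:,1]<200)&(J[:,2]<.08)]
    print(n,len(J),(np.percentile(J,[1,5,50,95,99],axis=0)*1000).round(1).tolist() if len(J) else 0)
E
```

```text
9.125 [ 0.54570704 -0.36868284  0.29396814] [ 9.96445247e-02  3.13889724e+00 -4.44308018e-04]
86.3634957727051
0.7 (array([ 0.54665692, -0.37220282]), (58.07289123535156, 78.85761260986328), 85.89324188232422, 3856) [ 0.53921168 -0.37221119  0.05962173]
blue 0 0
red 0 0
```

View pics/w3.png

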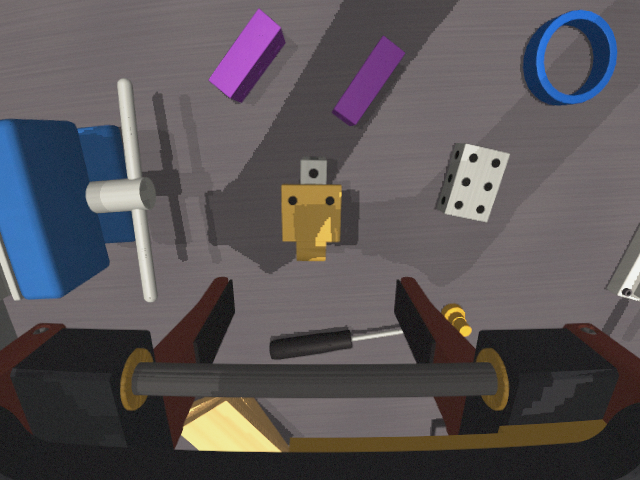

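The leaf is at (311,215), with its knuckle toward the bottom at (311,254) and the holed steel block under it at (313,172); this is the right target. The zero blue/red counts came from a mm/m bug in my filter. I'll recheck the pin and the vise handle clearance.

```bash
python3 - <<'E'
from h import *
s,im,d=snap('wrist')
P=cloud('wrist',d<.5,d,s)
c=np.array([.5387,-.3716]); q=P-np.r_[c,0]; yd=np.array([.0715,.9974]); xd=np.array([.9974,-.0715])
a=np.c_[q[:,:2]@xd,q[:,:2]@yd,P[:,2]]
for zl,zh in[(.03,.1),(.1,.2)]:
    m=(abs(a[:,0])<.06)&(a[:,2]>zl)&(a[:,2]<zh)&(abs(a[:,1])>.045)&(abs(a[:,1])<.25)
    print(zl,m.sum(),[ (a[m&(sg*a[:,1]>0)][:,1]*sg).min() if (m&(sg*a[:,1]>0)).any() else None for sg in(1,-1)])
L=np.load('leafP.npy'); q=L[L[:,2]>.04,:2]-c; print((np.percentile(np.c_[q@xd,q@yd],[.3,2,98,99.7],axis=0)*1000).round(1).tolist())
s,im,d=snap('top'); O=np.array([.563,.0975])
R,G,B=[im[:,:,i].astype(int) for i in range(3)]
for n,cc in [('blue',(B>R+60)&(B>G+20)),('red',(R>150)&(G<90))]:
    J=tojig(cloud('top',cc,d,s),O); J=J[(abs(J[:,0])<.06)&(J[:,1]>.03)&(J[:,1]<.2)&(J[:,2]<.08)]
    print(n,len(J),(np.percentile(J,[1,5,50,95,99],axis=0)*1000).round(1).tolist() if len(J) else 0)
E
```

```text
0.03 740 [None, np.float64(0.13984872410982999)]
0.1 15738 [None, np.float64(0.13856292306607826)]
[[-31.3, -28.4], [-30.4, -27.2], [42.4, 27.5], [46.7, 28.7]]
blue 80 [[-20.2, 103.4, 28.3], [-19.1, 104.0, 37.9], [-15.5, 118.9, 46.9], [18.5, 141.0, 49.9], [20.0, 142.7, 50.5]]
red 0 0
```

Call:
{"fn": "jog_arm", "kwargs": {
  "commands": [
    [0.068,-0.034,0.3,0,0,0.003],
    [0,0,0.5,0,0,0],
    [0,0,0.45,0,0,0],
    [0,0,0.35,0,0,0],
    [0,0,0.18,0,0,0],
    [0,0,0,0,0,0],
    [0,0,0,0,0,0],
    [0,0,0,0,0,0]
  ]
}}

```text
t: 10.38
eef_pos: [0.5387, -0.3729, 0.1168]
tool_rot: [0.114, 3.137, -0.002]
force: [-0.0, 0.1, -0.2]
opening: 1.0
finger_force: 0.0
```

Call:
{"fn": "jog_arm", "kwargs": {
  "commands": [
    [0,0,0,0,0,0],
    [0,0,0,0,0,0],
    [0,0,0,0,0,0],
    [0,0,0,0,0,0],
    [0,0,0,0,0,0],
    [0,0,0,0,0,0]
  ],
  "claw": 0,
  "force": 30
}}

```text
t: 11.12
eef_pos: [0.538, -0.3723, 0.1152]
tool_rot: [0.114, 3.14, 0.0]
force: [0.1, 0.5, 1.8]
opening: 0.658
finger_force: 30.0
```

Call:
{"fn": "jog_arm", "kwargs": {
  "commands": [
    [0,0,-0.05,0,0,0],
    [0,0,-0.15,0,0,0],
    [0,0,-0.4,0,0,0],
    [0,0,-0.5,0,0,0],
    [0,0,-0.3,0,0,0],
    [0,0,0,0,0,0],
    [0,0,0,0,0,0],
    [0,0,0,0,0,0]
  ]
}}

```text
t: 12.12
eef_pos: [0.5374, -0.3719, 0.2533]
tool_rot: [-0.114, -3.137, -0.002]
force: [0.9, 0.9, -2.7]
opening: 0.658
finger_force: 30.0
```

```bash
cat > lf.py <<'E'
from h import *
s,im,d=snap('wrist','w%d.png'%int(manip.state()['t']*100)); print(s['t'],s['eef_pos'],s['tool_rot'],s['force'],s['finger_force'])
R=Ro.from_rotvec(s['tool_rot']).as_matrix(); print('tool y yaw',np.degrees(np.arctan2(R[1,1],R[0,1])))
r=manip.trace('wrist','leaf'); 
for r in r[:1]:
    P=cloud('wrist',r['mask'],d,s); Q=(P-s['eef_pos'])@R  # tool coords
    print(r['score'],r['uv'],len(P)); z=np.median(Q[:,2]); 
    K=Q[(abs(Q[:,2]-z)<.006)]
    A=np.c_[K[:,:2],np.ones(len(K))]
    f=A.copy(); 
    for _ in range(3):
        co=np.linalg.lstsq(A,K[:,2],rcond=None)[0]; e=abs(A@co-K[:,2]); g=e<.002; A,K=A[g],K[g]
    print('plane slopes deg',np.degrees(co[:2]),'z at grasp',co[2],len(K))
    F=Q[abs(Q[:,2]-z)<.015]; print('rect',cv2.minAreaRect(F[:,:2].astype(np.float32)*1000)); print((np.percentile(F,[.3,2,98,99.7],axis=0)*1000).round(1).tolist())
E
python3 lf.py
```

```text
12.125 [ 0.53739822 -0.37189938  0.25334226] [-1.14150808e-01 -3.13688926e+00 -2.11232071e-03] [ 0.85787054  0.86714429 -2.66131288] 29.999461770057678
tool y yaw 85.831778273977
0.58 [312.4, 306.1] 13368
plane slopes deg [-0.04624145 -0.1684233 ] z at grasp 0.055540081583553086 12887
rect ((2.109729766845703, -0.14956283569335938), (58.708717346191406, 57.878074645996094), 89.84736633300781)
[[-25.6, -29.0, 53.9], [-24.4, -28.0, 54.3], [30.4, 27.1, 59.6], [30.7, 28.1, 62.0]]
```

Call:
{"fn": "jog_arm", "kwargs": {
  "commands": [
    [0.04,0.2,0,0,0,0],
    [0.04,0.4,0,0,0,0],
    [0.04,0.4,0,0,0,0],
    [0.04,0.45,0,0,0,0],
    [0.04,0.5,0,0,0,0],
    [0.04,0.5,0,0,0,0],
    [0.04,0.5,0,0,0,0],
    [0.04,0.45,0,0,0,0],
    [0.04,0.45,0,0,0,0],
    [0.04,0.4,0,0,0,0],
    [0.04,0.35,0,0,0,0],
    [0.04,0.2,0,0,0,0]
  ]
}}

```text
t: 13.72
eef_pos: [0.5237, 0.113, 0.2549]
tool_rot: [-0.109, -3.139, -0.001]
force: [-0.6, 0.0, -2.7]
opening: 0.659
finger_force: 30.0
```

Call:
{"fn": "jog_arm", "kwargs": {
  "commands": [
    [0,0,0,0,0,0.03],
    [0,0,0,0,0,0.03],
    [0,0,0.1,0,0,0.021],
    [0,0,0.2,0,0,0],
    [0,0,0.1,0,0,0],
    [0,0,0,0,0,0],
    [0,0,0,0,0,0],
    [0,0,0,0,0,0]
  ]
}}

```text
t: 14.72
eef_pos: [0.5253, 0.1099, 0.2158]
tool_rot: [0.512, 3.099, 0.001]
force: [-0.8, -0.0, -2.3]
opening: 0.658
finger_force: 30.0
```

```bash
python3 lf.py; ls -t pics|head -1; cp pics/$(ls -t pics|head -1) pics/hover.png
```

```text
14.725 [0.5253082  0.10990772 0.21576414] [5.11607356e-01 3.09870860e+00 9.33966524e-04] [-0.81151297 -0.04495042 -2.32221649] 29.999464452266693
tool y yaw 71.24971163942337
0.72 [311.6, 308.5] 13274
plane slopes deg [-0.05441371 -0.1243064 ] z at grasp 0.055465243012498666 12812
rect ((2.1353321075439453, -0.49544334411621094), (58.172767639160156, 57.45133972167969), 89.81664276123047)
[[-25.6, -29.0, 53.9], [-24.4, -28.0, 54.3], [30.3, 26.9, 59.2], [30.6, 28.0, 62.0]]
w1472.png
```

View pics/hover.png

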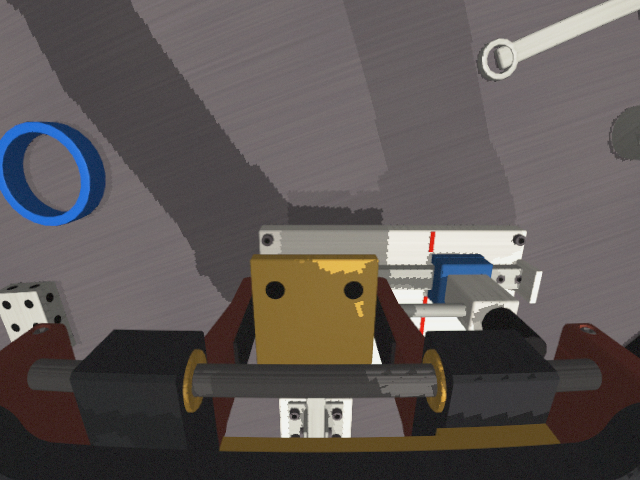

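The leaf (310,300) is held level over the jig, the carriage's front edge stands by the red mark at (432,240–290), and the knuckles are hidden behind the leaf. I take the jig reference from the visible base edges in this same view.

```bash
python3 - <<'E'
from h import *
O=np.array([.562,.098])
s,im,d=snap('wrist'); J=tojig(cloud('wrist',(d>0),d,s),O)
b=J[(abs(J[:,2]-.0205)<.005)&(J[:,0]>-.06)&(J[:,0]<.15)&(J[:,1]>-.07)&(J[:,1]<.21)]
e=[];l=[];r=[]
for y in np.arange(-.045,.185,.005):
    k=b[abs(b[:,1]-y)<.0025]
    if len(k)>5:e.append((y,k[:,0].min()))
for x in np.arange(-.04,-.025,.003):
    k=b[abs(b[:,0]-x)<.0015]
    if len(k)>5:l.append(k[:,1].min());r.append(k[:,1].max())
e=np.array(e);print('front',np.median(e[:,1]),'slope deg',np.degrees(np.polyfit(e[:,0],e[:,1],1)[0]),'left',np.round(l,4),'right',np.round(r,4))
R,G,B=[im[:,:,i].astype(int) for i in range(3)]
Jr=tojig(cloud('wrist',(R>150)&(G<90),d,s),O); Jr=Jr[(Jr[:,2]<.03)&(abs(Jr[:,0])<.06)&(abs(Jr[:,1]-.1)<.03)]
print('red',len(Jr),np.median(Jr,0) if len(Jr) else '')
Rm=Ro.from_rotvec(s['tool_rot']).as_matrix()
for hx in(-.039,): print('hole in jig',tojig(np.array([s['eef_pos']+Rm@np.array([hx,-.0004,.064])]),O))
for n in('top','scene'):
    s2,im,d=snap(n,'s_%s.png'%n); r=manip.trace(n,'leaf')[0]; P=tojig(cloud(n,r['mask'],d),O); P=P[P[:,2]>.11]
    print(n,r['score'],len(P),(np.percentile(P,[.5,3,50,97,99.5],axis=0)*1000).round(1).tolist())
cv2.imwrite('pics/crop.png',cv2.resize(cv2.imread('pics/s_scene.png')[160:320,320:520],None,fx=4,fy=3.7,interpolation=cv2.INTER_CUBIC)[:600,:800])
E
```

```text
front -0.04313883142579401 slope deg -0.014110710235326483 left [-0.0493 -0.0494 -0.0485 -0.0486 -0.049 ] right [0.1893 0.1897 0.1871 0.187  0.1904]
red 146 [-0.02314879  0.10302435  0.0213438 ]
hole in jig [[ 0.00040203 -0.00098466  0.1516268 ]]Traceback (most recent call last):
  File "<stdin>", line 19, in <module>
IndexError: list index out of range
```

Relative to my jig origin, the mark and base ends agree within 0.3 mm in y. The hole needs about +1 mm in y and −1 mm in x. I apply that and descend to just above the knuckles.

Call:
{"fn": "jog_arm", "kwargs": {
  "commands": [
    [0.009,0.01,0.1,0,0,0],
    [0,0,0.15,0,0,0],
    [0,0,0.12,0,0,0],
    [0,0,0.06,0,0,0],
    [0,0,0,0,0,0],
    [0,0,0,0,0,0],
    [0,0,0,0,0,0]
  ]
}}

```text
t: 15.85
eef_pos: [0.5248, 0.1111, 0.1726]
tool_rot: [0.512, 3.099, 0.001]
force: [0.6, -0.7, -2.0]
opening: 0.657
finger_force: 30.0
```

```bash
python3 - <<'E'
from h import *
O=np.array([.5613,.0981]); s=manip.state(); R=Ro.from_rotvec(s['tool_rot']).as_matrix()
print(s['force'],tojig(np.array([s['eef_pos']+R@np.array([-.039,-.0004,.064])]),O))
im,d=manip.snapshot('scene'); cv2.imwrite('pics/crop.png',cv2.resize(im[170:310,340:500,::-1],None,fx=4.2,fy=4.2,interpolation=cv2.INTER_CUBIC))
E
```

```text
[ 0.60297457 -0.68665641 -1.97943665] [[0.00026073 0.0002137  0.10859968]]
```

View pics/crop.png

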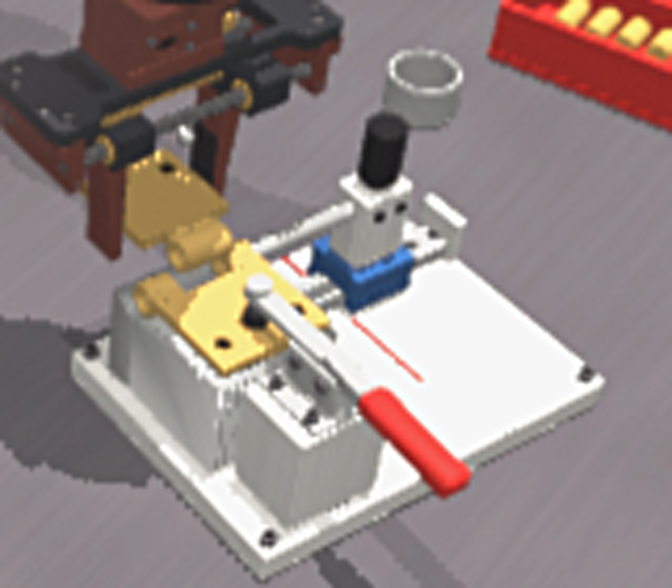

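The scene crop shows the barrel (200,245) just above the gap between the jamb knuckles at (165,295) and (255,255), with the pin drawn to the mark. Lowering slowly.

Call:
{"fn": "jog_arm", "kwargs": {
  "commands": [
    [0,0,0.03,0,0,0],
    [0,0,0.03,0,0,0],
    [0,0,0.03,0,0,0],
    [0,0,0.03,0,0,0],
    [0,0,0.02,0,0,0],
    [0,0,0,0,0,0],
    [0,0,0,0,0,0]
  ]
}}

```text
t: 16.77
eef_pos: [0.5245, 0.111, 0.1582]
tool_rot: [0.512, 3.1, 0.0]
force: [1.1, 0.4, -3.7]
opening: 0.656
finger_force: 30.0
```

Call:
{"fn": "jog_arm", "kwargs": {
  "commands": [
    [0,0,0.02,0,0,0],
    [0,0,0.02,0,0,0],
    [0,0,0.02,0,0,0],
    [0,0,0.01,0,0,0],
    [0,0,0,0,0,0],
    [0,0,0,0,0,0]
  ]
}}

```text
t: 17.52
eef_pos: [0.5245, 0.1111, 0.1512]
tool_rot: [0.512, 3.1, 0.0]
force: [0.1, -0.2, -1.8]
opening: 0.657
finger_force: 30.0
```

Call:
{"fn": "jog_arm", "kwargs": {
  "commands": [
    [0,0,0.01,0,0,0],
    [0,0,0.01,0,0,0],
    [0,0,0.01,0,0,0],
    [0,0,0,0,0,0],
    [0,0,0,0,0,0]
  ]
}}

```text
t: 18.15
eef_pos: [0.5243, 0.1113, 0.1483]
tool_rot: [-0.511, -3.099, -0.0]
force: [-4.1, 1.7, 4.4]
opening: 0.656
finger_force: 30.0
```

Contact is on the far vee face (force along jig −x), so I ease the leaf toward −x and settle it.

Call:
{"fn": "jog_arm", "kwargs": {
  "commands": [
    [0.004,0,0,0,0,0],
    [0,0,0.003,0,0,0],
    [0,0,0,0,0,0],
    [0,0,0,0,0,0],
    [0,0,0,0,0,0]
  ]
}}

```text
t: 18.77
eef_pos: [0.5242, 0.1113, 0.1479]
tool_rot: [0.512, 3.099, 0.0]
force: [-2.7, 1.3, 4.2]
opening: 0.658
finger_force: 30.0
```

Call:
{"fn": "jog_arm", "kwargs": {
  "commands": [
    [0.004,0,0,0,0,0],
    [0,0,0.005,0,0,0],
    [0,0,0,0,0,0],
    [0,0,0,0,0,0],
    [0,0,0,0,0,0]
  ]
}}

```text
t: 19.4
eef_pos: [0.5238, 0.1113, 0.1473]
tool_rot: [0.512, 3.1, 0.0]
force: [-0.5, 2.5, 2.9]
opening: 0.657
finger_force: 30.0
```

```bash
python3 lf.py; python3 - <<'E'
from h import *
O=np.array([.5613,.0981]); s=manip.state(); R=Ro.from_rotvec(s['tool_rot']).as_matrix()
print(s['force'],s['ft_torque'],tojig(np.array([s['eef_pos']+R@np.array([-.039,-.0004,.064])]),O))
im,d=manip.snapshot('scene'); cv2.imwrite('pics/crop2.png',cv2.resize(im[195:275,350:450,::-1],None,fx=7,fy=7,interpolation=cv2.INTER_CUBIC))
E
```

```text
19.4 [0.52375997 0.11134367 0.14727912] [5.11628147e-01 3.09959786e+00 5.98497824e-05] [-0.47449132  2.50868284  2.91712991] 30.000237822532654
tool y yaw 71.25422990277254
0.83 [310.9, 308.3] 13334
plane slopes deg [ 2.89884972 -0.10717755] z at grasp 0.055357583669549036 12925
rect ((2.9184417724609375, -0.4369316101074219), (58.252628326416016, 56.01948547363281), 89.846435546875)
[[-24.5, -29.0, 53.3], [-23.1, -27.9, 53.7], [30.3, 26.9, 60.5], [30.6, 28.1, 63.8]]
[-0.70516074  1.06421761  2.88106626] [ 0.14442712 -0.05880687  0.03621235] [[-7.93092974e-04  4.95173213e-05  8.32919341e-02]]
```

View pics/crop2.png

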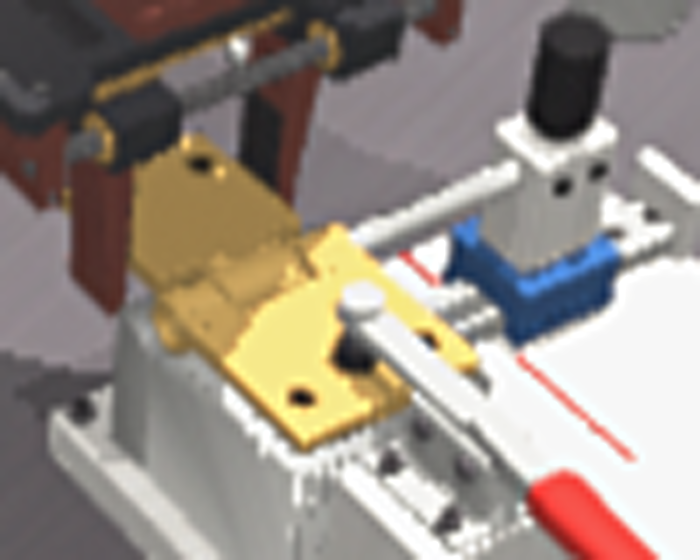

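The barrel is in the gap between the knuckles and the holes are in line, but pressing has pitched the leaf 2.9° in the grip. I level it by pitching the tool about the hole.

Call:
{"fn": "jog_arm", "kwargs": {
  "commands": [
    [-0.008,0,-0.005,0,0.004,0],
    [-0.008,0,-0.005,0,0.004,0],
    [-0.008,0,-0.005,0,0.004,0],
    [-0.007,0,-0.005,0,0.004,0],
    [0,0,0,0,0,0],
    [0,0,0,0,0,0],
    [0,0,0,0,0,0]
  ]
}}

```text
t: 20.42
eef_pos: [0.5267, 0.1102, 0.1493]
tool_rot: [-0.504, -3.051, -0.012]
force: [-0.3, -0.2, 1.8]
opening: 0.66
finger_force: 30.0
```

```bash
cat >> lf.py <<'E'
n=R@np.array([co[0],co[1],-1]); n/=np.linalg.norm(n); print('leaf tilt deg',np.degrees(np.arccos(n[2])),n)
# hole: from plate rear edge along leaf x, 8 mm below top
xt=np.array([1,0,co[0]]); xt/=np.linalg.norm(xt); nt=np.array([-co[0],-co[1],1]); nt/=np.linalg.norm(nt)
rear=np.percentile(F[:,0],99.8)
p0=np.array([rear,np.mean(np.percentile(F[:,1],[.5,99.5])),0]); p0[2]=co@np.r_[p0[:2],1]
h=p0-.070*xt+.008*nt; print('hole tool',h,'jig mm',1000*tojig(np.array([s['eef_pos']+R@h]),np.array([.5613,.0981])))
E
python3 lf.py
```

```text
20.425 [0.52667642 0.11022098 0.14927072] [-0.50366253 -3.05083433 -0.01246599] [-0.34238093 -0.19516527  1.84913475] 30.000172555446625
tool y yaw 71.25132135299573
0.66 [313.8, 306.9] 13301
plane slopes deg [ 2.73328295 -0.10722004] z at grasp 0.05534680753509601 12849
rect ((2.9487838745117188, -0.48870849609375), (58.051666259765625, 56.077064514160156), 89.73626708984375)
[[-24.3, -28.7, 53.3], [-23.1, -27.7, 53.8], [30.3, 26.9, 60.7], [30.6, 28.0, 63.7]]
leaf tilt deg 0.17189215324502383 [ 0.00172463 -0.00245482  0.9999955 ]
hole tool [-0.03961631 -0.00035941  0.0614667 ] jig mm [[-1.93279842e-01 -1.63428313e-02  8.58975684e+01]]
```

The leaf is level (0.17°), with the hole at (−0.2, 0.0, 85.9) mm in the jig and about 4 N of bearing force. The pin is at the mark. Handing in.

```bash
python3 -c "
from rig import manip
s=manip.state();print(s['force'],s['dq'].round(3),s['finger_force']);print(manip.finish_job())"
```

```text
[-0.16716063  0.00336331  2.32051236] [-0.     0.001 -0.002 -0.    -0.    -0.001 -0.   ] 30.0001859664917
the job is handed in; nothing more can be done
None
```

I drew the pin back to the red mark, and the loose leaf is held level (0.2°) in the vee with its hole measured within about 1 mm of the seat; the job is handed in at about 20 s, but no verdict came back.

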